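Refill the gingerbread display tray by kind and leave the broken ones

ROBOT

A 7-joint arm with a two-finger parallel gripper is mounted at the origin on the work surface. World frame = base frame: x ahead of the robot, y to its left, z up, the work surface at z = 0. Lengths are in m, angles in rad, forces in N, time in s.
With the tool pointing down it reaches from about 0.425 to 0.825 m from the base axis. Payload 3.6 kg.
Tool frame: the origin (TCP) lies on the centre line of the jaws, within the pads' length; the fingertips stand 11 mm ahead of it and the grasp point (between the pads) lies 8 mm behind it (arm.nose_length is the distance from the TCP to the fingertips, in m); z points along the fingers, y is the line along which they close (so a half turn about z gives the same grasp; the last joint's range is limited). The gripper opens to 85 mm and grips with 20 to 120 N. Pads are 22 mm wide; open, the fingers measure 114 mm over their backs; the gripper's body (76 mm by 85 mm) begins 54 mm behind the grasp point. The pads swing forward as they close: fully open they stand 13 mm farther back than shut.
Start: joints at [1.155, 0.615, -0.013, 1.423, 0.008, 1.103, -0.04], TCP at [0.246, -0.601, 0.242] pointing down, gripper open.
Joint ranges: [-3.12, 3.12], [-0.3, 2.06], [-1.34, 1.32], [0.26, 2.42], [-1.36, 4.5], [0.01, 1.98], [-2.84, 2.84]. Speed limits (rad/s): [2.79, 2.79, 3.14, 3.14, 3.14, 3.14, 3.14].

INTERFACE

Orientations are given as a 3x3 rotation matrix whose columns are the frame's x, y, z axes.
In Python, from station import sensors, optics, job, arm gives the robot as it stands.
- The arm moves only by the tool drive_tool, never from a script. Its argument "increments" is text: rows parted by semicolons, each of 4 numbers parted by spaces: the shift along the world's x, y, z in mm, then the turn about the world's z in degrees. In form: x y z roll; .... A call has 1 to 8 rows; each row is the pose to reach, as a shift and turn from the pose commanded when the call began; what a row does not reach only later rows make up. A row lasts 1/12 s, in which the tool goes at most 41.7 mm and 7.16 degrees, less where a joint would pass 70% of its speed; a pose out of reach is approached as far as the arm can. A call with a gripper value outside its range is refused whole. "hand" is the finger opening in mm, from 0 to 85.4, set as the call begins (left out, the last holds). The fingers move at their own pace and stop on an object; "force" is the grip in N (left out, the last holds). Time passes only in rows, so rows that repeat a pose let the fingers close. It gives the time, the measured TCP pose, the force, the opening and the grip force at its end, in the units of the state.
- sensors.observe(): the state, without advancing time (a new reading comes with each control period).
- optics.capture(name): name is "side" or "top"; returns a dict with "image" (400x640x3 uint8, red, green, blue), "depth" (400x640 float32, m along the optical axis (not along the pixel's ray), 0 where there is no reading), "mtx" (3x3 intrinsics, pixels), "rvec" (rotation vector, rad) and "tvec" (3), from world to camera coordinates, as OpenCV has them. Camera axes: x right, y down, z forward; pixel columns grow to the right and rows downward; lengths in m; the calibration is good to about 2 mm. A picture is of the moment at which its call begins.
- job.hand_in(): hands the job in; it is judged then, once.
The state is a dict: "time": time; "joint_positions": joint angles; "qd": joint speeds; "effort": joint torques, N m; "ee_pos": TCP position; "tcp_rot": TCP orientation; "ft_force": force on the tool from outside, world axes, zero at the start; "ft_torque": the same for the moment, N m; "gripper_width": finger opening in m; "grip_force": force on a finger pad.
Only numpy, scipy, OpenCV 4.12 (cv2) and the standard library are available. Lean on these libraries where they do the work, as an engineer would, in place of code of your own. Each camera call takes 0.05 s, during which the arm holds its last target. There are 200 camera calls.

TASK

Refill the wooden display tray from the baking sheet: lay the whole star, the whole heart and the whole gingerbread man in the tray, each in the section that already holds its own kind, flat on the tray floor with the icing up and not on top of the one lying there. They break easily, so set them down rather than drop them, and do not shove about what already lies in the tray. Leave the broken star, heart and man lying where they are on the sheet.

Things in the scene. Friction and masses are not known exactly. Their poses are not given: they have to be found in the camera images.
- tray: Fixed wooden tray, 236 (x) by 336 mm; origin: centre of underside, floor at z = 8 mm. Two partitions along x (top z = 24 mm) make 3 sections centred at y = -108, 0, 108 mm, each 104 (y) by 220 mm (x) inside; outer walls to z = 30 mm. In each lies one gingerbread at x = about 55 mm; the -x half is empty. Left or right of the baking sheet; its x axis points away from the robot (to 0.15 rad).
- star: Whole brown gingerbread, 16 mm thick, 40 g, icing on top; origin: centre of underside, z up. Six-pointed star, 72 mm over opposite points (at 0, 60, 120.. deg from x), 41 mm between opposite notches (at 30, 90.. deg); 20 mm wide fingers closing on two opposite notches stop 54 mm apart. Lies at any angle on the flat baking sheet (3 mm thick, rim 10 mm high).
- heart: Whole brown gingerbread, 16 mm thick, 40 g, icing on top; origin: centre of underside, z up. Heart 65 mm wide (y), point at x = -27 mm, two round lobes of radius 19 mm centred at x = +13.5, y = +-13.5 mm: grip across the lobes along y at x = +13.5 mm. Lies at any angle on the flat baking sheet (3 mm thick, rim 10 mm high).
- man: Whole brown gingerbread, 16 mm thick, 40 g, icing on top; origin: centre of underside, z up. Man 81 mm long, head to +x (x = +-40.5 mm), 60 mm over the arms (y), which are 17 mm thick and centred at x = +8 mm: grip across the arm ends along y. Lies at any angle on the flat baking sheet (3 mm thick, rim 10 mm high).
- tray_star: The whole star that already lies in the tray, in one of its three sections (which one varies); loose; same size, origin and axes as the whole star on the baking sheet.
- tray_heart: The whole heart that already lies in the tray, in one of its three sections (which one varies); loose; same size, origin and axes as the whole heart on the baking sheet.
- tray_man: The whole man that already lies in the tray, in one of its three sections (which one varies); loose; same size, origin and axes as the whole man on the baking sheet.
- broken_star: Broken star: like the whole one (same origin and axes) but with three neighbouring points (0, 60, 120 deg) snapped off. Lies on the baking sheet and stays there. Loose, about 33 g.
- broken_heart: Broken heart: like the whole one (same origin and axes) but with one lobe (at y = -13.5 mm) snapped off. Lies on the baking sheet and stays there. Loose, about 33 g.
- broken_man: Broken man: like the whole one (same origin and axes) but with its head snapped off. Lies on the baking sheet and stays there. Loose, about 33 g.
Things that resemble listed ones, but are neither listed nor needed, are in the scene too. Leave any turquoise or yellow look-alike of the man alone. Leave any blue or green look-alike of the star alone.

How it is judged:
By the outcome, as a careful person would: the job done as asked, in the order asked, and still so for the second after the job is handed in, with the robot touching nothing.
It also fails if it takes over 88 s, if anything falls off the work surface, if the arm or the gripper's body presses on something with over 40 N, if the wrist force passes 120 N, or if a joint passes its speed limit or range.

## Working session

There is one attempt and no reset: what is moved stays moved. The work goes in short steps, Python scripts to look and compute and a tool call to move; the robot and the scene stay as the last step left them, time stands still between calls to the robot, and variables do not carry over. Pictures are saved under pics/ and viewed, at most 14 in all, crops included, and the job is handed in when it is done.

Besides the shell and the picture viewer there is one more tool, called after "Emit:" by a JSON object that holds its "method" and its "body". drive_tool: Moves the arm, as the interface text tells. Its arguments: {"type":"object","properties":{"increments":{"type":"string"},"hand":{"type":"number"},"force":{"type":"number"}},"required":["increments"]}

```bash
mkdir -p pics; ls; python3 - <<'E'
from station import sensors, optics, job, arm
import cv2,numpy as np
s=sensors.observe();print({k:np.round(v,3).tolist() for k,v in s.items()})
for n in("top","side"):
    c=optics.capture(n);cv2.imwrite(f"pics/{n}0.png",c["image"][:,:,::-1]);np.savez(f"{n}0.npz",**c)
    print(n,c["mtx"],c["rvec"],c["tvec"])
E
```

```text
pics
{'time': 0.0, 'joint_positions': [1.155, 0.616, -0.013, 1.425, 0.008, 1.103, -0.04], 'qd': [-0.001, -0.0, 0.0, -0.0, -0.002, 0.001, -0.0], 'effort': [0.001, -46.921, 0.259, -17.103, 0.01, 0.01, 0.0], 'ee_pos': [0.246, -0.601, 0.241], 'tcp_rot': [[0.925, 0.379, -0.001], [0.379, -0.925, 0.002], [-0.0, -0.003, -1.0]], 'ft_force': [-0.106, 0.552, 0.042], 'ft_torque': [-0.049, -0.019, -0.013], 'grip_force': 0.0, 'gripper_width': 0.085}
top [[417.69957776   0.         317.24382837]
 [  0.         417.69957776 199.13585936]
 [  0.           0.           1.        ]] [ 2.11420435 -2.11056541  0.19766691] [0.07840291 0.50284436 1.19963531]
side [[435.65920853   0.         326.83799691]
 [  0.         435.65920853 198.9955018 ]
 [  0.           0.           1.        ]] [ 0.88324543 -2.47274355  1.09521197] [0.44608935 0.1961949  0.8228579 ]
```

```bash
python3 - <<'E'
import cv2
i=cv2.imread("pics/top0.png");cv2.imwrite("pics/top0b.png",cv2.resize(i,(800,500),interpolation=cv2.INTER_CUBIC))
E
```

```text
(no output)
```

View pics/top0.png

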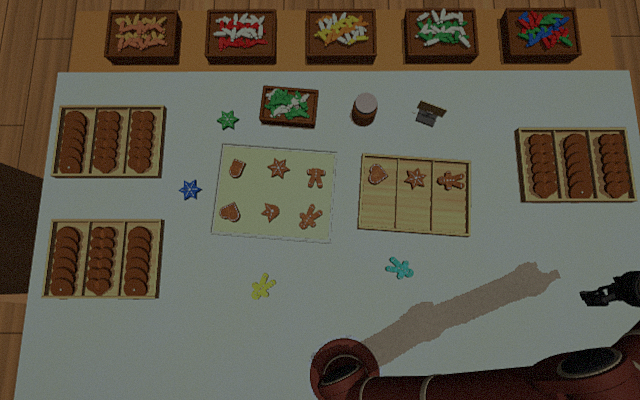

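View pics/side0.png

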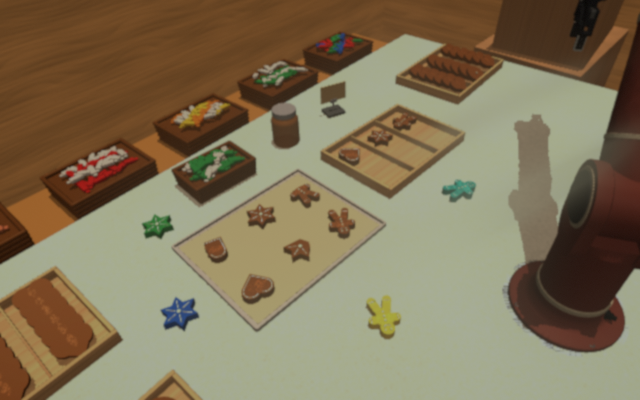

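The top view shows the sheet at (212–336, 145–242) and the tray to its right, holding a heart (376,174), star (414,179) and man (452,180). On the sheet the hearts are at (237,168) and (229,212), the stars at (278,168) and (270,212), and the men at (315,177) and (311,216). I'll enlarge a crop to tell the whole ones from the broken ones.

```bash
python3 - <<'E'
import cv2
i=cv2.imread("pics/top0.png");cv2.imwrite("pics/c1.png",cv2.resize(i[142:245,208:340],None,fx=6,fy=5.8,interpolation=cv2.INTER_CUBIC))
c=cv2.resize(i[142:245,208:340],None,fx=5.8,fy=5.8,interpolation=cv2.INTER_CUBIC);cv2.imwrite("pics/c1.png",c);print(c.shape)
i=cv2.imread("pics/side0.png");c=cv2.resize(i[165:330,170:390],None,fx=3.6,fy=3.6,interpolation=cv2.INTER_CUBIC);cv2.imwrite("pics/c2.png",c)
E
```

```text
(597, 766, 3)
```

View pics/c1.png

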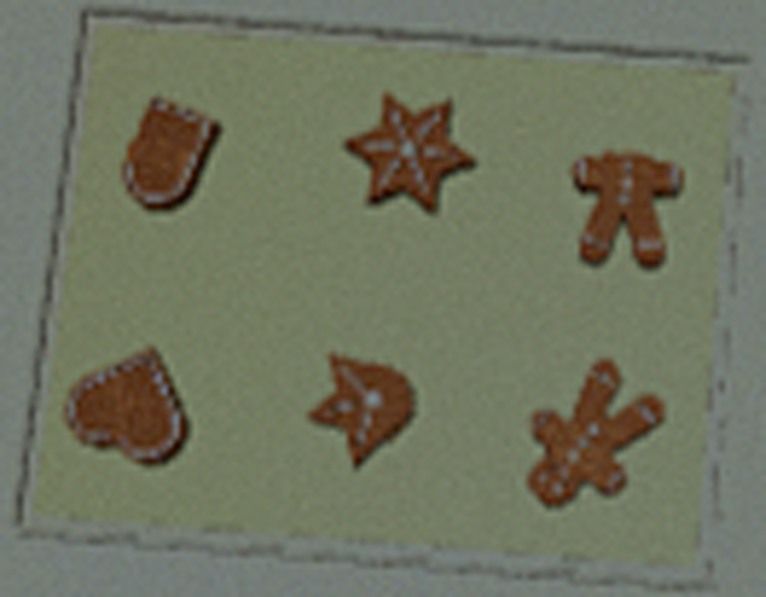

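View pics/c2.png

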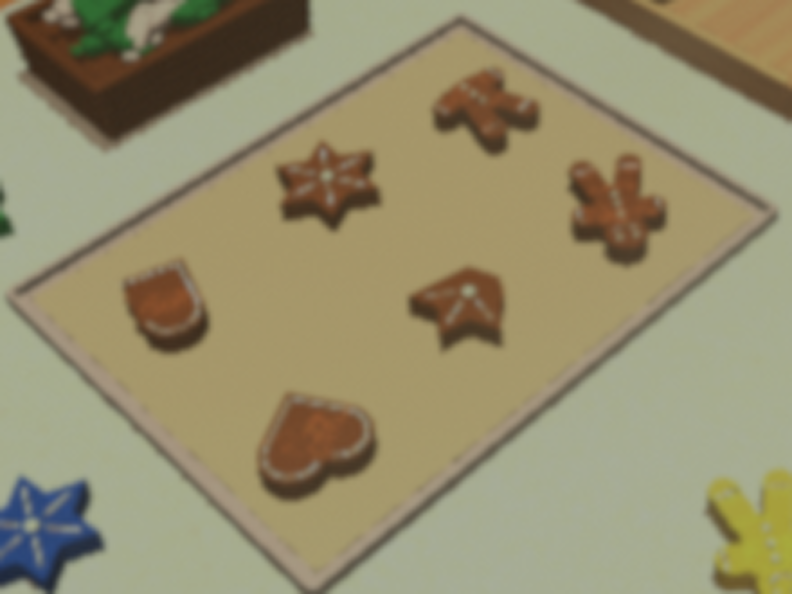

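Whole pieces: star at crop-1 (410,152), i.e. image (279,168), with six points. Heart at (130,408), image (230,212), with two lobes. Man at (595,435), image (311,216), with its head toward lower left. The broken ones are the heart (170,153) with one lobe, the star (365,405) with three points and the man (627,207) with no head. Next I fit the poses using silhouettes from both cameras.

```bash
cat > fit.py <<'E'
import cv2,numpy as np
from scipy.optimize import minimize
U=4
def circ(x,y,r): a=np.linspace(0,2*np.pi,24,endpoint=False); return np.c_[x+r*np.cos(a),y+r*np.sin(a)]
def cap(p,q,r): return np.r_[circ(*p,r),circ(*q,r)]
# shapes: lists of convex parts, mm
S={}
a=np.radians([0,120,240]); t=np.c_[36*np.cos(a),36*np.sin(a)]
S['star']=[t,-t]
S['heart']=[np.r_[circ(13.5,s*13.5,19),[[-27,0]]] for s in(1,-1)]
S['man']=[circ(28,0,12.5),cap((8,-21.5),(8,21.5),8.5),cap((5,0),(-12,0),10)]+[cap((-8,s*5),(-32,s*14),8.5) for s in(1,-1)]
S['tray']=[np.array([[118,168],[118,-168],[-118,-168],[-118,168.]])]
def cams(tag='0',names=('top','side')): return [dict(np.load(f'{n}{tag}.npz')) for n in names]
def proj(c,P): return cv2.projectPoints(np.asarray(P,float).reshape(-1,1,3),c['rvec'],c['tvec'],c['mtx'],None)[0][:,0]
def masks(c,kind):
    h=cv2.cvtColor(cv2.GaussianBlur(c['image'],(3,3),0),cv2.COLOR_RGB2LAB).astype(float)
    # red-green axis for brown, blue-yellow for wood
    return h
def render(c,kind,p,z0,z1,win):
    x,y,th=p; ct,st=np.cos(th),np.sin(th); x0,y0,x1,y1=win
    m=np.zeros(((y1-y0)*U,(x1-x0)*U),np.uint8)
    for q in S[kind]:
        w=q@np.array([[ct,st],[-st,ct]])/1000+[x,y]
        P=np.r_[np.c_[w,np.full(len(w),z0)],np.c_[w,np.full(len(w),z1)]]
        u=proj(c,P)-[x0,y0]+.5
        cv2.fillConvexPoly(m,np.round(cv2.convexHull((u*U*16-8).astype(np.float32))).astype(np.int32),255,shift=4)
    return cv2.resize(m,None,fx=1/U,fy=1/U,interpolation=cv2.INTER_AREA)/255.
def fit(cs,kind,xy,z0,z1,ths,thr=None,chan=1,r=None,free=True):
    R=r or (0.25 if kind=='tray' else .05); dat=[]
    for c in cs:
        b=proj(c,[[xy[0]+i*R,xy[1]+j*R,(z0+z1)/2] for i in(-1,1) for j in(-1,1)])
        w=[max(0,int(b[:,0].min())),max(0,int(b[:,1].min())),min(640,int(b[:,0].max())+1),min(400,int(b[:,1].max())+1)]
        L=cv2.cvtColor(c['image'],cv2.COLOR_RGB2LAB).astype(float)[w[1]:w[3],w[0]:w[2],chan]
        lo,hi=np.percentile(L,20),np.percentile(L,98); k=np.clip((L-lo)/(hi-lo),0,1)
        dat.append((c,w,np.clip((k-.25)/.4,0,1)))
    f=lambda p:sum(np.abs(render(c,kind,p,z0,z1,w)-k).sum()/k.sum() for c,w,k in dat)
    best=None
    for th in ths:
        g=minimize(f,[*xy,th],method='Nelder-Mead',options=dict(initial_simplex=[[*xy,th],[xy[0]+.01,xy[1],th],[xy[0],xy[1]+.01,th],[*xy,th+.2]],xatol=1e-4,fatol=1e-4,maxiter=150))
        if best is None or g.fun<best.fun: best=g
    return best.x,best.fun
def unproj(c,u,z):
    R=cv2.Rodrigues(c['rvec'])[0]; d=R.T@np.linalg.inv(c['mtx'])@[*u,1]; o=-R.T@c['tvec'].ravel(); return (o+d*(z-o[2])/d[2])[:2]
E
python3 - <<'E'
from fit import *
C=cams();t=C[0]
A=np.linspace(-3.14,3.14,12,endpoint=False)
for n,k,u,z in [('star','star',(278.7,168.2),.003),('heart','heart',(230,212),.003),('man','man',(311,216),.003),('tstar','star',(414,179),.008),('theart','heart',(376,174),.008),('tman','man',(452,180),.008)]:
    xy=unproj(t,u,z+.016); th=A[:6]/6 if k=='star' else A
    for cs in (C[:1],C[1:],C):
        p,e=fit(cs,k,xy,z,z+.016,th); print(n,np.round(p[:2]*1000,1),round(np.degrees(p[2])%360,1),round(e/len(cs),3))
for u in [(363,154),(470,162),(468,236),(359,229)]: print('traycorner',unproj(t,u,.03))
D=t['depth']
E
```

```text
star [611.1 203.3] 321.8 0.289
star [614.4 198.4] 319.7 0.445
star [610.9 202. ] 322.4 0.379
heart [477.1 345.4] 160.4 0.216
heart [475.7 355.3] 284.4 0.678
heart [476.9 345. ] 163.1 0.465
man [453.2 105.3] 141.4 0.198
man [456.5  99.8] 140.6 0.494
man [453.2 105.3] 140.4 0.361
tstar [ 576.6 -222.9] 344.3 0.348
tstar [ 592.5 -230.6] 312.4 0.852
tstar [ 578.  -224.6] 344.4 0.72
theart [ 587.9 -111.8] 80.3 0.314
theart [ 599.7 -115.8] 276.5 0.92
theart [ 587.9 -112.3] 79.9 0.784
tman [ 569.1 -330.9] 88.2 0.377
tman [ 577.5 -342.8] 80.8 0.854
tman [ 570.6 -332.1] 87.6 0.667
traycorner [ 0.64982842 -0.06220148]
traycorner [ 0.6238899  -0.39136293]
traycorner [ 0.39511398 -0.36970173]
traycorner [ 0.41561144 -0.04585538]
```

```bash
python3 - <<'E'
from fit import *
import fit as F
from station import arm
print([a for a in dir(arm) if a[0]!='_'],arm.nose_length)
C=cams();t,s=C
P={'star':('star',.6111,.2033,321.8),'heart':('heart',.4771,.3454,160.4),'man':('man',.4532,.1053,141.4)}
for n,(k,x,y,a) in P.items():
  out=[]
  for c in C:
    p0=[x,y,np.radians(a)];w=(0,0,640,400)
    L=cv2.cvtColor(c['image'],cv2.COLOR_RGB2LAB).astype(float)[:,:,1]
    near=cv2.dilate((render(c,k,p0,.003,.019,w)>.1).astype(np.uint8),np.ones((11,11)))>0
    ys,xs=np.where(near);w=(xs.min(),ys.min(),xs.max()+1,ys.max()+1);sl=(slice(w[1],w[3]),slice(w[0],w[2]))
    lo=np.percentile(L[near],10);hi=np.percentile(L[near],90)
    K=np.clip(((L-lo)/(hi-lo)-.3)/.3,0,1)*near
    f=lambda p:np.abs(render(c,k,p,.003,.019,w)-K[sl]).sum()/K.sum()
    g=minimize(f,p0,method='Nelder-Mead',options=dict(initial_simplex=[p0,[x+.006,y,p0[2]],[x,y+.006,p0[2]],[x,y,p0[2]+.12]],xatol=1e-4,fatol=1e-4))
    print(n,np.round(g.x[:2]*1000,1),round(np.degrees(g.x[2])%360,1),round(g.fun,3))
cr=lambda x,y:((x+.5)/5.8-.5+208,(y+.5)/5.8-.5+142)
for u in[(85,12),(22,525),(748,58),(712,580)]: print('rim',np.round(unproj(t,cr(*u),.01)*1000,1))
for u in[(14,295),(312,590),(460,20),(772,213)]: print('rim side',np.round(unproj(s,((u[0])/3.6+170,u[1]/3.6+165),.01)*1000,1))
E
```

```text
['Unreachable', 'nose_length'] 0.011
star [611.1 203.3] 321.8 0.225
star [613.2 198.5] 319.6 0.304
heart [477.3 345.4] 160.3 0.153
heart [483.8 341.4] 168.1 0.664
man [453.2 105.3] 141.2 0.139
man [456.1  99.5] 140.7 0.441
rim [690.8 382.7]
rim [408.  402.5]
rim [664.1  19.1]
rim [379.7  39.7]
rim side [688.4 383.8]
rim side [404.6 408.2]
rim side [659.6  22.6]
rim side [375.5  45. ]
```

Emit:
{"method": "drive_tool", "body": {"increments": "365 803 0 59;365 803 0 59;365 803 0 59;365 803 0 59;365 803 0 59;365 803 0 59;365 803 0 59;365 803 0 59", "hand": 75}}

```text
time: 0.77
ee_pos: [0.3845, -0.296, 0.2422]
tcp_rot: [[0.175, 0.985, -0.001], [0.985, -0.175, 0.0], [0.0, -0.001, -1.0]]
ft_force: [1.3, -0.5, -0.3]
gripper_width: 0.0748
grip_force: 0.0
```

Emit:
{"method": "drive_tool", "body": {"increments": "227 499 0 2;227 499 0 2;227 499 0 2;227 499 0 2;227 499 0 2;227 499 0 2;227 499 0 2;227 499 0 2"}}

```text
time: 1.43
ee_pos: [0.5226, 0.0072, 0.2421]
tcp_rot: [[0.147, 0.989, -0.001], [0.989, -0.147, -0.0], [-0.0, -0.001, -1.0]]
ft_force: [0.9, -0.7, 0.5]
gripper_width: 0.0748
grip_force: 0.0
```

Emit:
{"method": "drive_tool", "body": {"increments": "89 195 -100 0;89 195 -140 0;89 195 -140 0;89 195 -140 0;89 195 -140 0;89 195 -140 0;89 195 -140 0;89 195 -140 0"}}

```text
time: 2.1
ee_pos: [0.6094, 0.2038, 0.0992]
tcp_rot: [[0.141, 0.99, -0.005], [0.99, -0.141, 0.001], [-0.0, -0.005, -1.0]]
ft_force: [-0.5, 0.1, 1.0]
gripper_width: 0.0746
grip_force: 0.0
```

Emit:
{"method": "drive_tool", "body": {"increments": "2 -1 -40 0;2 -1 -53 0;2 -1 -53 0;2 -1 -53 0;2 -1 -53 0;2 -1 -53 0"}}

```text
time: 2.6
ee_pos: [0.6146, 0.1994, 0.0516]
tcp_rot: [[0.147, 0.989, 0.003], [0.989, -0.147, 0.001], [0.002, 0.003, -1.0]]
ft_force: [-0.1, -0.1, -0.1]
gripper_width: 0.0748
grip_force: 0.0
```

```bash
python3 - <<'E'
from station import sensors, optics
import cv2,numpy as np
s=sensors.observe();print(np.round(s['ee_pos'],4))
c=optics.capture('side');np.savez('side1.npz',**c)
P=s['ee_pos']+np.array([0,0,-.011])
print([np.round(cv2.projectPoints(np.array([s['ee_pos']+np.array([0.99*k,-.14*k,dz])]),c['rvec'],c['tvec'],c['mtx'],None)[0].ravel(),1) for k in(-.0375,.0375) for dz in(0,-.011)])
i=c['image'][:,:,::-1];cv2.imwrite('pics/s1.png',cv2.resize(i[110:260,180:360],None,fx=4,fy=4,interpolation=cv2.INTER_CUBIC))
E
```

```text
[0.6146 0.1994 0.0516]
[array([267.8, 210.2]), array([268.3, 213.9]), array([248.3, 193.9]), array([249. , 197.5])]
```

View pics/s1.png

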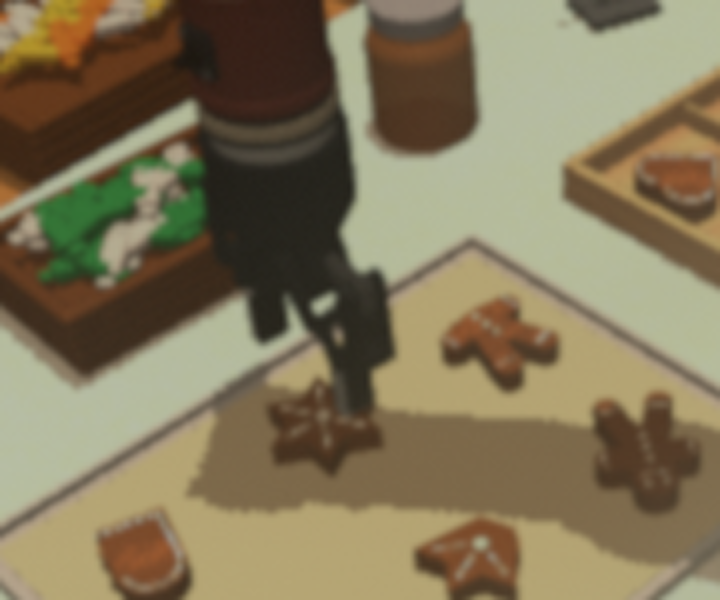

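The side crop shows the near fingertip at image (268.7,213.7). The projection predicts (268.3,213.9), so the tips are 11 mm ahead of the TCP when the hand is open 75. The star lies between the jaws.

Emit:
{"method": "drive_tool", "body": {"increments": "-3 3 -20 0;-3 3 -28 0;-3 3 -32 0;-3 3 -32 0;-3 3 -32 0;-3 3 -32 0"}}

```text
time: 3.15
ee_pos: [0.611, 0.2025, 0.018]
tcp_rot: [[0.147, 0.989, 0.001], [0.989, -0.147, 0.0], [0.001, 0.001, -1.0]]
ft_force: [-0.1, 0.7, -0.9]
gripper_width: 0.0751
grip_force: 0.0
```

Emit:
{"method": "drive_tool", "body": {"increments": "0 0 2 0;0 0 2 0;0 0 2 0;0 0 2 0;0 0 2 0;0 0 2 0;0 0 2 0;0 0 2 0", "hand": 45, "force": 25}}

```text
time: 3.82
ee_pos: [0.6112, 0.2026, 0.0203]
tcp_rot: [[0.147, 0.989, 0.002], [0.989, -0.147, 0.001], [0.001, 0.002, -1.0]]
ft_force: [-0.6, -0.6, 5.9]
gripper_width: 0.0629
grip_force: 28.1
```

Emit:
{"method": "drive_tool", "body": {"increments": "0 0 0 0;0 0 15 0;0 0 40 0;0 0 80 0;0 0 80 0;0 0 80 0;0 0 80 0;0 0 80 0"}}

```text
time: 4.48
ee_pos: [0.6092, 0.2017, 0.0977]
tcp_rot: [[0.146, 0.989, -0.003], [0.989, -0.146, -0.001], [-0.002, -0.003, -1.0]]
ft_force: [0.3, -1.0, -0.4]
gripper_width: 0.0626
grip_force: 27.7
```

```bash
python3 - <<'E'
from station import sensors, optics
import cv2,numpy as np
o=[]
for n in('side','top'):
    c=optics.capture(n);np.savez(n+'2.npz',**c)
    u=cv2.projectPoints(sensors.observe()['ee_pos'][None],c['rvec'],c['tvec'],c['mtx'],None)[0].ravel().astype(int);print(n,u)
    o.append(cv2.resize(c['image'][u[1]-50:u[1]+60,u[0]-40:u[0]+40,::-1],None,fx=5,fy=5,interpolation=cv2.INTER_CUBIC))
cv2.imwrite('pics/s2.png',np.hstack(o))
E
```

```text
side [256 187]
top [275 160]
```

View pics/s2.png

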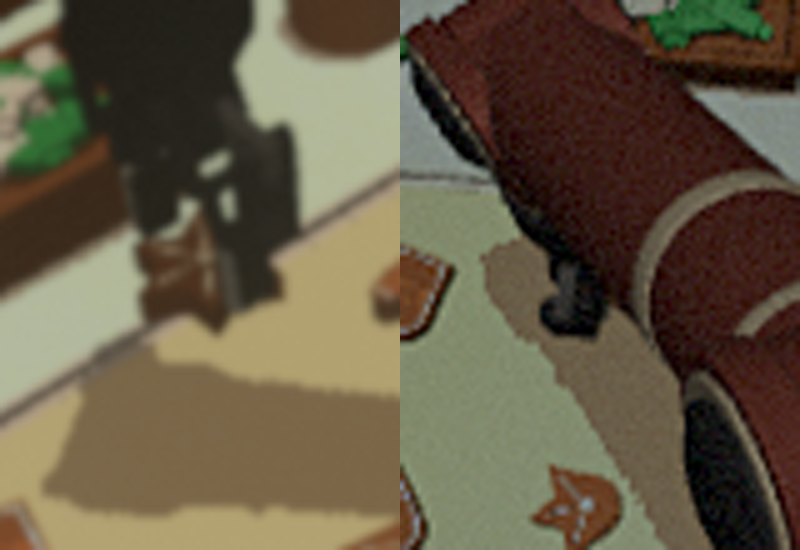

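The star is off the sheet and hangs flat in the jaws. The opening of 62 mm suggests it sits a little off the notch centres, but it's held. I'll carry it to the star section.

Emit:
{"method": "drive_tool", "body": {"increments": "-4 -12 2 1;-12 -35 2 2;-22 -65 2 3;-33 -97 2 4;-44 -130 2 4;-56 -163 2 4;-67 -196 2 4;-78 -228 2 4"}}

```text
time: 5.25
ee_pos: [0.5311, -0.0273, 0.1004]
tcp_rot: [[0.077, 0.997, -0.002], [0.997, -0.077, -0.0], [-0.0, -0.002, -1.0]]
ft_force: [0.7, -0.6, -0.8]
gripper_width: 0.0629
grip_force: 27.7
```

Emit:
{"method": "drive_tool", "body": {"increments": "-11 -33 0 0;-22 -65 0 0;-33 -97 0 0;-44 -130 0 0;-54 -158 0 0;-61 -177 0 0;-65 -187 0 0;-65 -187 0 0"}}

```text
time: 5.92
ee_pos: [0.4657, -0.2155, 0.1005]
tcp_rot: [[0.083, 0.997, -0.002], [0.997, -0.083, -0.001], [-0.001, -0.002, -1.0]]
ft_force: [0.3, -0.0, -1.1]
gripper_width: 0.0626
grip_force: 27.7
```

Emit:
{"method": "drive_tool", "body": {"increments": "0 1 -20 0;0 1 -45 0;0 1 -62 0;0 1 -70 0;0 1 -72 0;0 1 -73 0;0 1 -74 0;0 1 -74 0"}}

```text
time: 6.58
ee_pos: [0.4682, -0.2114, 0.0281]
tcp_rot: [[0.077, 0.997, 0.002], [0.997, -0.077, -0.0], [-0.0, 0.002, -1.0]]
ft_force: [-0.5, -0.7, -0.4]
gripper_width: 0.0627
grip_force: 27.7
```

Emit:
{"method": "drive_tool", "body": {"increments": "0 0 -0.5 0;0 0 -1 0;0 0 -1.5 0;0 0 -1.5 0"}}

```text
time: 6.92
ee_pos: [0.4674, -0.2117, 0.026]
tcp_rot: [[0.077, 0.997, 0.0], [0.997, -0.077, -0.0], [-0.0, 0.0, -1.0]]
ft_force: [-0.2, -0.9, -0.2]
gripper_width: 0.0629
grip_force: 27.7
```

Emit:
{"method": "drive_tool", "body": {"increments": "0 0 -0.5 0;0 0 -1 0;0 0 -1 0;0 0 -1 0"}}

```text
time: 7.25
ee_pos: [0.4675, -0.2117, 0.0252]
tcp_rot: [[0.077, 0.997, 0.0], [0.997, -0.077, -0.0], [-0.0, 0.0, -1.0]]
ft_force: [-1.3, 0.4, 4.8]
gripper_width: 0.0629
grip_force: 28.4
```

Contact reads 4.8 N, so the star is on the floor. Now I open a little, wait, then rise.

Emit:
{"method": "drive_tool", "body": {"increments": "0 0 0 0;0 0 0 0;0 0 0 0;0 0 0 0;0 0 0 0", "hand": 72}}

```text
time: 7.67
ee_pos: [0.4673, -0.2115, 0.0246]
tcp_rot: [[0.077, 0.997, -0.0], [0.997, -0.077, 0.0], [0.0, -0.0, -1.0]]
ft_force: [-0.2, 0.8, 0.3]
gripper_width: 0.0718
grip_force: 0.0
```

Emit:
{"method": "drive_tool", "body": {"increments": "0 0 10 0;0 0 30 0;0 0 65 0;10 40 100 6;20 80 125 12;30 120 125 18;40 160 125 24;50 200 125 30"}}

```text
time: 8.33
ee_pos: [0.5145, -0.025, 0.1517]
tcp_rot: [[-0.435, 0.9, 0.003], [0.9, 0.435, -0.001], [-0.002, 0.003, -1.0]]
ft_force: [0.5, 0.5, -0.3]
gripper_width: 0.072
grip_force: 0.0
```

Emit:
{"method": "drive_tool", "body": {"increments": "10 40 0 6;20 80 0 12;30 120 0 18;40 160 0 24;40 190 0 30;40 190 0 36;40 190 0 42;40 190 0 46"}}

```text
time: 9.0
ee_pos: [0.5534, 0.1645, 0.1501]
tcp_rot: [[-0.951, 0.31, 0.0], [0.31, 0.951, -0.0], [-0.0, -0.0, -1.0]]
ft_force: [0.6, -0.5, -0.0]
gripper_width: 0.0722
grip_force: 0.0
```

```bash
python3 - <<'E'
from station import sensors, optics
import cv2,numpy as np
o=[]
for n in('top','side'):
    c=optics.capture(n);np.savez(n+'3.npz',**c)
i=np.load('top3.npz')['image'][140:250,205:475,::-1]
cv2.imwrite('pics/t3.png',cv2.resize(i,None,fx=2.9,fy=2.9,interpolation=cv2.INTER_CUBIC))
E
```

```text
(no output)
```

View pics/t3.png

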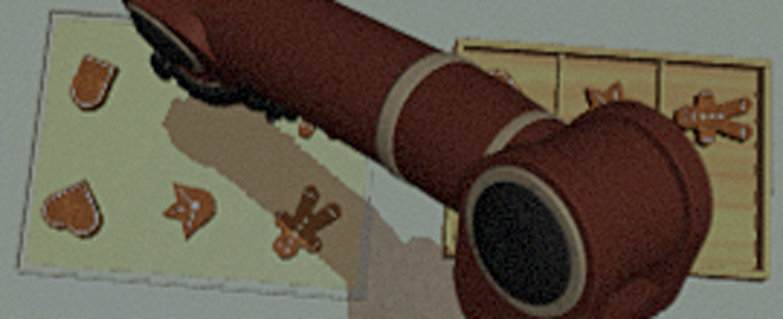

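Emit:
{"method": "drive_tool", "body": {"increments": "-20 30 0 -1;-40 70 -10 -1;-60 110 -30 -1;-80 150 -60 -1;-89 185 -80 -1;-89 185 -80 -1;-89 185 -80 -1"}}

```text
time: 9.68
ee_pos: [0.4599, 0.3541, 0.0683]
tcp_rot: [[-0.945, 0.326, -0.005], [0.326, 0.945, 0.003], [0.005, 0.001, -1.0]]
ft_force: [-0.5, 0.2, -0.1]
gripper_width: 0.0719
grip_force: 0.0
```

```bash
python3 - <<'E'
from fit import *
from station import optics,sensors
for n in('top','side'): np.savez(n+'4.npz',**optics.capture(n))
t,s=cams('4');e=sensors.observe()['ee_pos'];print(e,proj(t,[e]),proj(s,[e]))
a=cv2.resize(s['image'][95:200,310:475,::-1],(440,280),interpolation=cv2.INTER_CUBIC)
b=cv2.resize(t['image'][140:245,345:480,::-1],(360,280),interpolation=cv2.INTER_CUBIC)
u=proj(s,[e])[0].astype(int);d=cv2.resize(s['image'][u[1]-45:u[1]+60,u[0]-82:u[0]+83,::-1],(440,280),interpolation=cv2.INTER_CUBIC)
u=proj(t,[e])[0].astype(int);f=cv2.resize(t['image'][u[1]-45:u[1]+60,u[0]-60:u[0]+75,::-1],(360,280),interpolation=cv2.INTER_CUBIC)
cv2.imwrite('pics/m4.png',np.vstack([np.hstack([a,b]),np.hstack([d,f])]))
E
```

```text
[0.4641689  0.34898633 0.06956161] [[225.29210857 210.66223538]] [[253.78226895 271.16838162]]
```

View pics/m4.png

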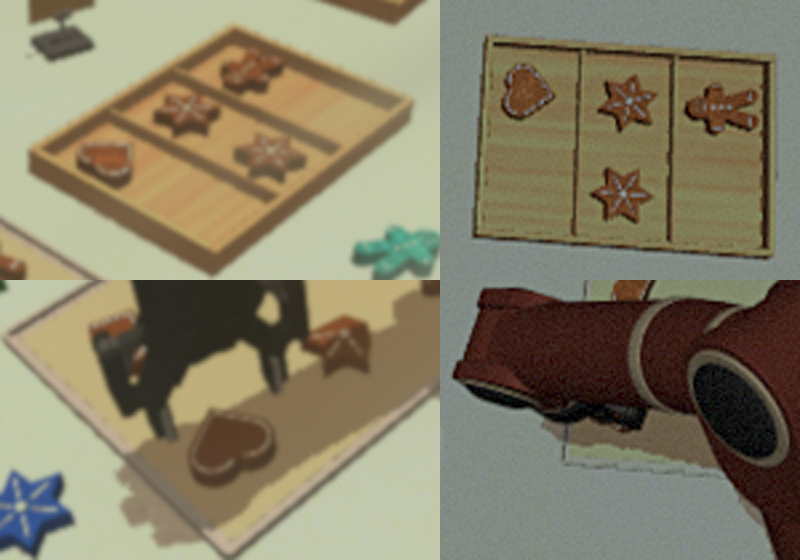

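The star lies flat in its own section, clear of the other star. I'll fit its new pose in the top view to find the camera-to-hand bias.

```bash
python3 - <<'E'
from fit import *
t,s=cams('4')
def refine(c,k,x,y,a,z):
    p0=[x,y,np.radians(a)];w=(0,0,640,400)
    L=cv2.cvtColor(c['image'],cv2.COLOR_RGB2LAB).astype(float)[:,:,1]
    near=cv2.dilate((render(c,k,p0,z,z+.016,w)>.1).astype(np.uint8),np.ones((9,9)))>0
    ys,xs=np.where(near);w=(xs.min(),ys.min(),xs.max()+1,ys.max()+1);sl=(slice(w[1],w[3]),slice(w[0],w[2]))
    lo=np.percentile(L[near],10);hi=np.percentile(L[near],90)
    K=np.clip(((L-lo)/(hi-lo)-.3)/.3,0,1)*near
    f=lambda p:np.abs(render(c,k,p,z,z+.016,w)-K[sl]).sum()/K.sum()
    g=minimize(f,p0,method='Nelder-Mead',options=dict(initial_simplex=[p0,[x+.006,y,p0[2]],[x,y+.006,p0[2]],[x,y,p0[2]+.12]],xatol=1e-4,fatol=1e-4))
    print(k,np.round(g.x[:2]*1000,1),round(np.degrees(g.x[2]),1),round(g.fun,3))
for c in(t,s): refine(c,'star',.467,-.212,-34,.008)
refine(t,'star',.5766,-.2229,-16,.008)
E
```

```text
star [ 468.1 -211.3] -34.1 0.244
star [ 480.6 -228.2] -28.4 0.613
star [ 576.7 -222.7] -16.2 0.282
```

```bash
python3 - <<'E'
from fit import *
t,s=cams('4')
a,b=[unproj(s,u,.0695-.011) for u in[(234,284.9),(274.1,266.5)]];print(a,b,np.linalg.norm(a-b),(a+b)/2)
E
python3 - <<'E'
import sys;sys.path.insert(0,'.')
from fit import *
t,s=cams('4')
i=cv2.resize(s['image'][240:310,205:305,::-1],None,fx=7,fy=7,interpolation=cv2.INTER_CUBIC)
for k,col in((.036,(0,255,0)),(.0325,(255,255,0))):
  for sg in(1,-1):
    for w in(-.011,.011):
      e=np.array([.4642,.3490,.0585]);p=e+sg*k*np.array([.326,.945,0])+w*np.array([-.945,.326,0])
      u=(proj(s,[p])[0]-[205,240]+.5)*7;cv2.circle(i,tuple(u.astype(int)),4,col,-1)
cv2.imwrite('pics/s4.png',i)
E
```

```text
[0.47669633 0.38854262] [0.44998156 0.31169565] 0.08135806649058404 [0.46333895 0.35011914]
```

View pics/s4.png

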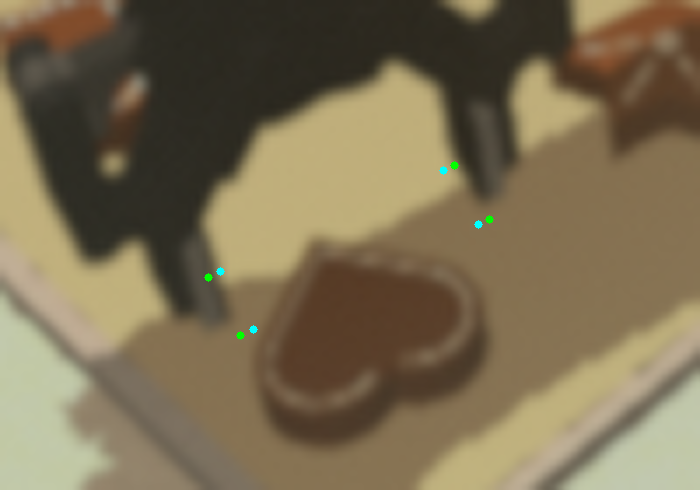

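The fingertips straddle the lobes line squarely: left tip at (222,322), right tip at (482,197), with the heart between. The opening agrees with its reading. The left rim is close, so I'll grip with the tips just above rim height.

Emit:
{"method": "drive_tool", "body": {"increments": "0 1 -15 0;0 1 -30 0;0 1 -40 0;0 1 -45 0;0 1 -47 0;0 1 -47 0;0 1 -47 0;0 1 -47 0", "hand": 74.5}}

```text
time: 10.45
ee_pos: [0.4651, 0.35, 0.0234]
tcp_rot: [[-0.943, 0.333, 0.001], [0.333, 0.943, 0.001], [-0.001, 0.001, -1.0]]
ft_force: [0.6, 0.2, 0.1]
gripper_width: 0.0743
grip_force: 0.0
```

Emit:
{"method": "drive_tool", "body": {"increments": "0 0 -1 0;0 0 -2 0;0 0 -2 0;0 0 -2 0;0 0 -2 0;0 0 -2 0;0 0 -2 0;0 0 -2 0", "hand": 55}}

```text
time: 11.12
ee_pos: [0.4659, 0.3515, 0.0258]
tcp_rot: [[-0.943, 0.332, 0.006], [0.332, 0.943, 0.002], [-0.005, 0.003, -1.0]]
ft_force: [-1.9, -3.9, 25.8]
gripper_width: 0.055
grip_force: 20.2
```

The fingers closed onto the top of the heart: 26 N upward, and 55 mm is less than its width. When open, the tips are only 1–4 mm ahead of the TCP because of the pad swing. I'll lift, open and look again.

Emit:
{"method": "drive_tool", "body": {"increments": "0 0 6 0;0 0 20 0;0 0 50 0;20 -40 80 0;40 -80 90 0;50 -120 90 0;60 -160 90 0;60 -200 90 0"}}

```text
time: 11.78
ee_pos: [0.5261, 0.1599, 0.1117]
tcp_rot: [[-0.943, 0.334, 0.003], [0.334, 0.943, 0.001], [-0.003, 0.002, -1.0]]
ft_force: [0.5, -0.0, 0.3]
gripper_width: 0.0554
grip_force: 0.0
```

Emit:
{"method": "drive_tool", "body": {"increments": "0 -40 0 0;0 -80 0 0;0 -120 0 0;0 -140 0 0;0 -140 0 0", "hand": 74.5}}

```text
time: 12.2
ee_pos: [0.5236, 0.0136, 0.1099]
tcp_rot: [[-0.939, 0.343, -0.002], [0.343, 0.939, -0.006], [0.0, -0.006, -1.0]]
ft_force: [1.1, 0.3, 0.3]
gripper_width: 0.0746
grip_force: 0.0
```

```bash
python3 - <<'E'
from fit import *
from station import optics,sensors
for n in('top','side'): np.savez(n+'5.npz',**optics.capture(n))
t,s=cams('5');e=sensors.observe()['ee_pos'];print(e)
b=cv2.resize(t['image'][150:245,205:335,::-1],(520,380),interpolation=cv2.INTER_CUBIC)
a=cv2.resize(s['image'][240:310,205:285,::-1],(280,245),interpolation=cv2.INTER_CUBIC)
a=np.vstack([a,np.zeros((135,280,3),np.uint8)])
cv2.imwrite('pics/m5.png',np.hstack([a,b]))
c=t;x,y,al,z=.4771,.3454,160.4,.003
p0=[x,y,np.radians(al)];w=(0,0,640,400)
L=cv2.cvtColor(c['image'],cv2.COLOR_RGB2LAB).astype(float)[:,:,1]
near=cv2.dilate((render(c,'heart',p0,z,z+.016,w)>.1).astype(np.uint8),np.ones((11,11)))>0
ys,xs=np.where(near);w=(xs.min(),ys.min(),xs.max()+1,ys.max()+1);sl=(slice(w[1],w[3]),slice(w[0],w[2]))
lo=np.percentile(L[near],10);hi=np.percentile(L[near],90)
K=np.clip(((L-lo)/(hi-lo)-.3)/.3,0,1)*near
f=lambda p:np.abs(render(c,'heart',p,z,z+.016,w)-K[sl]).sum()/K.sum()
g=minimize(f,p0,method='Nelder-Mead',options=dict(initial_simplex=[p0,[x+.006,y,p0[2]],[x,y+.006,p0[2]],[x,y,p0[2]+.12]]))
print(g.x*[1000,1000,57.3],g.fun)
E
```

```text
[0.52399302 0.02075702 0.11090112]
[477.22372943 344.73610904 159.68244252] 0.14354853538789691
```

View pics/m5.png

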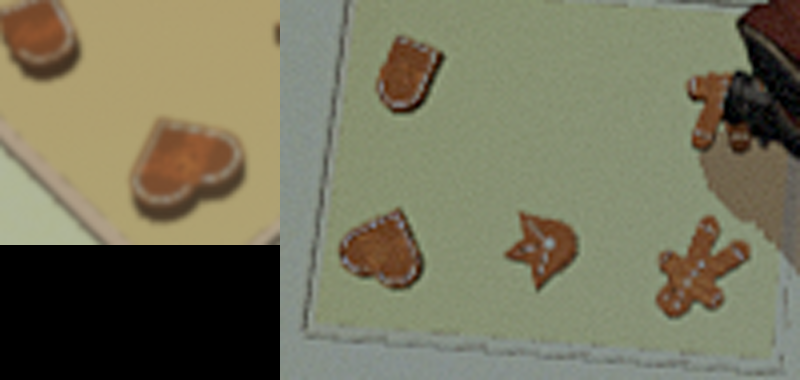

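The heart is intact and hasn't moved (panel position (380,248)). I'll go back and grip lower.

Emit:
{"method": "drive_tool", "body": {"increments": "-7 40 0 0;-15 82 0 0;-22 123 0 0;-30 164 0 0;-37 205 0 0;-45 246 0 0;-52 287 -10 0;-59 320 -30 0"}}

```text
time: 12.97
ee_pos: [0.4637, 0.349, 0.0834]
tcp_rot: [[-0.945, 0.328, 0.004], [0.328, 0.945, 0.008], [-0.001, 0.009, -1.0]]
ft_force: [0.1, -0.2, 0.1]
gripper_width: 0.0747
grip_force: 0.0
```

Emit:
{"method": "drive_tool", "body": {"increments": "0 9 -30 0;0 9 -38 0;0 9 -38 0;0 9 -38 0;0 9 -38 0;0 9 -38 0"}}

```text
time: 13.47
ee_pos: [0.4661, 0.35, 0.044]
tcp_rot: [[-0.942, 0.335, 0.002], [0.335, 0.942, 0.001], [-0.002, 0.002, -1.0]]
ft_force: [-0.4, -0.8, 0.3]
gripper_width: 0.0744
grip_force: 0.0
```

Emit:
{"method": "drive_tool", "body": {"increments": "-1 -1 -10 0;-1 -1 -18 0;-1 -1 -23 0;-1 -1 -27 0;-1 -1 -29 0;-1 -1 -31 0;-1 -1 -31 0;-1 -1 -31 0"}}

```text
time: 14.13
ee_pos: [0.4638, 0.3498, 0.0115]
tcp_rot: [[-0.943, 0.332, -0.0], [0.332, 0.943, 0.0], [0.0, 0.0, -1.0]]
ft_force: [0.1, 0.6, 1.0]
gripper_width: 0.0749
grip_force: 0.0
```

Emit:
{"method": "drive_tool", "body": {"increments": "0 0 0 0;0 0 0 0;0 0 0 0;0 0 0 0;0 0 0 0;0 0 0 0", "hand": 58}}

```text
time: 14.63
ee_pos: [0.464, 0.3499, 0.012]
tcp_rot: [[-0.943, 0.333, 0.0], [0.333, 0.943, 0.0], [-0.0, 0.001, -1.0]]
ft_force: [-0.2, -0.3, 4.7]
gripper_width: 0.0638
grip_force: 27.8
```

Emit:
{"method": "drive_tool", "body": {"increments": "0 0 8 0;0 0 25 0;0 0 50 0;0 -5 75 -2;0 -20 90 -7;1 -45 90 -14;2 -80 90 -21;3 -118 90 -28"}}

```text
time: 15.3
ee_pos: [0.4668, 0.2319, 0.1023]
tcp_rot: [[-0.674, 0.739, 0.001], [0.739, 0.674, 0.002], [0.001, 0.002, -1.0]]
ft_force: [1.2, -1.0, -0.6]
gripper_width: 0.0637
grip_force: 27.8
```

Emit:
{"method": "drive_tool", "body": {"increments": "1 -40 0 -7;2 -80 0 -14;3 -120 0 -21;4 -160 0 -28;5 -200 0 -35;6 -240 0 -42;7 -275 0 -47;8 -305 0 -47"}}

```text
time: 15.97
ee_pos: [0.4744, -0.0765, 0.1017]
tcp_rot: [[0.082, 0.997, -0.0], [0.997, -0.082, -0.001], [-0.001, -0.0, -1.0]]
ft_force: [-0.4, 1.2, -0.1]
gripper_width: 0.0637
grip_force: 27.8
```

Emit:
{"method": "drive_tool", "body": {"increments": "1 -12 0 0;1 -21 -15 0;1 -21 -40 0;1 -21 -60 0;1 -21 -70 0;1 -21 -76 0;1 -21 -76 0;1 -21 -76 0"}}

```text
time: 16.63
ee_pos: [0.4763, -0.094, 0.0259]
tcp_rot: [[0.076, 0.997, 0.001], [0.997, -0.076, 0.0], [0.0, 0.001, -1.0]]
ft_force: [0.5, -0.2, -0.2]
gripper_width: 0.0636
grip_force: 27.8
```

Emit:
{"method": "drive_tool", "body": {"increments": "0 0 -3 0;0 0 -5 0;0 0 -6 0;0 0 -6.5 0;0 0 -7 0;0 0 -7 0"}}

```text
time: 17.13
ee_pos: [0.4759, -0.0944, 0.0186]
tcp_rot: [[0.077, 0.997, 0.0], [0.997, -0.077, -0.0], [-0.0, 0.0, -1.0]]
ft_force: [-0.3, -1.1, -1.5]
gripper_width: 0.0641
grip_force: 27.8
```

Emit:
{"method": "drive_tool", "body": {"increments": "0 0 -0.5 0;0 0 -1 0;0 0 -1.5 0;0 0 -1.5 0"}}

```text
time: 17.47
ee_pos: [0.4759, -0.0944, 0.017]
tcp_rot: [[0.077, 0.997, -0.0], [0.997, -0.077, 0.0], [0.0, -0.0, -1.0]]
ft_force: [-0.1, -0.0, -1.0]
gripper_width: 0.0634
grip_force: 27.8
```

Emit:
{"method": "drive_tool", "body": {"increments": "0 0 -0.5 0;0 0 -0.8 0;0 0 -0.8 0"}}

```text
time: 17.72
ee_pos: [0.4759, -0.0944, 0.0169]
tcp_rot: [[0.077, 0.997, 0.0], [0.997, -0.077, -0.0], [-0.0, 0.0, -1.0]]
ft_force: [-1.0, -0.1, 6.3]
gripper_width: 0.0634
grip_force: 28.4
```

Emit:
{"method": "drive_tool", "body": {"increments": "0 0 0 0;0 0 0 0;0 0 0 0;0 0 0 0;0 0 0.5 0", "hand": 72}}

```text
time: 18.13
ee_pos: [0.4758, -0.0943, 0.0165]
tcp_rot: [[0.077, 0.997, -0.0], [0.997, -0.077, 0.0], [0.0, -0.0, -1.0]]
ft_force: [0.6, -0.2, -0.1]
gripper_width: 0.072
grip_force: 0.0
```

Emit:
{"method": "drive_tool", "body": {"increments": "0 0 8 0;0 0 25 0;0 0 55 0;-3 20 75 7;-7 55 75 14;-12 95 75 21;-17 135 75 28;-22 170 75 35"}}

```text
time: 18.8
ee_pos: [0.4537, 0.078, 0.0927]
tcp_rot: [[-0.514, 0.858, 0.002], [0.858, 0.514, 0.001], [-0.0, 0.002, -1.0]]
ft_force: [0.2, -0.5, -0.3]
gripper_width: 0.0721
grip_force: 0.0
```

Emit:
{"method": "drive_tool", "body": {"increments": "-5 34 0 7;-6 34 -10 14;-6 34 -30 20;-6 34 -43 20;-6 34 -43 20;-6 34 -43 20;-6 34 -43 20", "hand": 75}}

```text
time: 19.38
ee_pos: [0.4484, 0.1097, 0.0495]
tcp_rot: [[-0.772, 0.635, 0.001], [0.635, 0.772, 0.0], [-0.001, 0.001, -1.0]]
ft_force: [-0.0, -0.4, 0.2]
gripper_width: 0.0747
grip_force: 0.0
```

```bash
python3 - <<'E'
from fit import *
from station import optics,sensors
for n in('top','side'): np.savez(n+'6.npz',**optics.capture(n))
t,s=cams('6');st=sensors.observe();e=st['ee_pos'];print(e,np.degrees(np.arctan2(st['tcp_rot'][1][1],st['tcp_rot'][0][1])))
a=cv2.resize(s['image'][95:200,310:475,::-1],(440,280),interpolation=cv2.INTER_CUBIC)
u=proj(s,[e])[0].astype(int);d=cv2.resize(s['image'][u[1]-45:u[1]+35,u[0]-50:u[0]+50,::-1],(350,280),interpolation=cv2.INTER_CUBIC)
cv2.imwrite('pics/m6.png',np.hstack([a,d]))
E
```

```text
[0.44855006 0.10967244 0.04967589] 50.538736065851545
```

View pics/m6.png

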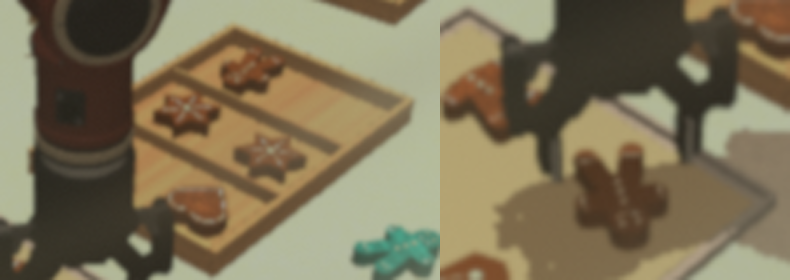

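The heart lies flat in its section (200,205), and the jaws straddle the man's arms (620,205). Descending.

Emit:
{"method": "drive_tool", "body": {"increments": "-1 0.5 -12 0.5;-1 0.5 -22 0.5;-1 0.5 -30 0.5;-1 0.5 -35 0.5;-1 0.5 -37 0.5;-1 0.5 -38 0.5;-1 0.5 -38 0.5;-1 0.5 -38 0.5"}}

```text
time: 20.15
ee_pos: [0.4471, 0.1102, 0.011]
tcp_rot: [[-0.778, 0.628, 0.001], [0.628, 0.778, 0.0], [-0.0, 0.0, -1.0]]
ft_force: [-0.3, -0.1, -0.1]
gripper_width: 0.0751
grip_force: 0.0
```

Emit:
{"method": "drive_tool", "body": {"increments": "0 0 0 0;0 0 0 0;0 0 0 0;0 0 0 0;0 0 0 0;0 0 0 0;0 0 0 0", "hand": 53}}

```text
time: 20.73
ee_pos: [0.4471, 0.1101, 0.0113]
tcp_rot: [[-0.778, 0.628, 0.001], [0.628, 0.778, -0.0], [-0.001, 0.0, -1.0]]
ft_force: [0.3, -0.6, 6.3]
gripper_width: 0.0588
grip_force: 26.1
```

Emit:
{"method": "drive_tool", "body": {"increments": "0 0 8 0;0 0 25 0;0 0 50 0;5 -5 75 -2;12 -20 90 -7;18 -45 90 -14;20 -80 90 -21;20 -118 90 -28"}}

```text
time: 21.4
ee_pos: [0.4679, -0.0078, 0.1017]
tcp_rot: [[-0.389, 0.921, 0.003], [0.921, 0.389, 0.002], [0.0, 0.003, -1.0]]
ft_force: [0.8, -1.3, -1.3]
gripper_width: 0.0587
grip_force: 27.1
```

Emit:
{"method": "drive_tool", "body": {"increments": "0 -40 0 -7;0 -80 0 -14;0 -120 0 -21;-2 -160 0 -28;-4 -200 0 -28;-6 -240 0 -28;-8 -275 0 -28;-8 -300 0 -28"}}

```text
time: 22.07
ee_pos: [0.457, -0.3125, 0.1007]
tcp_rot: [[0.091, 0.996, -0.001], [0.996, -0.091, -0.001], [-0.002, -0.001, -1.0]]
ft_force: [0.5, -0.0, -0.5]
gripper_width: 0.0588
grip_force: 27.1
```

Emit:
{"method": "drive_tool", "body": {"increments": "1 0 0 0.5;1 0 -15 0.5;1 0 -40 0.5;1 0 -60 0.5;1 0 -70 0.5;1 0 -76 0.5;1 0 -77 0.5;1 0 -77 0.5"}}

```text
time: 22.73
ee_pos: [0.4603, -0.3077, 0.0241]
tcp_rot: [[0.077, 0.997, 0.001], [0.997, -0.077, 0.0], [0.0, 0.001, -1.0]]
ft_force: [-0.6, -0.1, 0.3]
gripper_width: 0.0587
grip_force: 27.1
```

Emit:
{"method": "drive_tool", "body": {"increments": "0 0 -3 0;0 0 -5 0;0 0 -6 0;0 0 -6.5 0;0 0 -7 0;0 0 -7 0"}}

```text
time: 23.23
ee_pos: [0.4599, -0.3079, 0.0168]
tcp_rot: [[0.077, 0.997, 0.0], [0.997, -0.077, -0.0], [-0.0, 0.0, -1.0]]
ft_force: [-0.9, -0.3, 0.2]
gripper_width: 0.0587
grip_force: 27.1
```

Emit:
{"method": "drive_tool", "body": {"increments": "0 0 3 0;0 -3 3 0;0 -5 3 0;0 -5 1.5 0;0 -5 0 0;0 -5 -0.5 0;0 -5 -1 0;0 -5 -1 0"}}

```text
time: 23.9
ee_pos: [0.4598, -0.3132, 0.0163]
tcp_rot: [[0.077, 0.997, -0.0], [0.997, -0.077, -0.001], [-0.001, -0.0, -1.0]]
ft_force: [-1.7, 1.2, 4.8]
gripper_width: 0.0586
grip_force: 27.6
```

Contact; releasing, then clearing off.

Emit:
{"method": "drive_tool", "body": {"increments": "0 0 0 0;0 0 0 0;0 0 0 0;0 0 0 0;0 0 0.5 0", "hand": 70}}

```text
time: 24.32
ee_pos: [0.4598, -0.3127, 0.016]
tcp_rot: [[0.077, 0.997, -0.0], [0.997, -0.077, 0.0], [0.0, -0.0, -1.0]]
ft_force: [0.4, -0.2, 1.1]
gripper_width: 0.0699
grip_force: 0.0
```

Emit:
{"method": "drive_tool", "body": {"increments": "0 0 8 0;0 0 25 0;0 0 55 0;0 0 95 0;0 0 130 0;-20 -35 150 0;-40 -70 160 0;-60 -105 160 0"}}

```text
time: 24.98
ee_pos: [0.4023, -0.4176, 0.1805]
tcp_rot: [[0.074, 0.997, 0.006], [0.997, -0.074, -0.005], [-0.004, 0.006, -1.0]]
ft_force: [0.9, 0.2, -0.7]
gripper_width: 0.0702
grip_force: 0.0
```

Emit:
{"method": "drive_tool", "body": {"increments": "-20 -35 0 0;-40 -70 0 0;-60 -105 0 0;-80 -140 0 0;-100 -175 0 0;-100 -175 0 0;-100 -175 0 0"}}

```text
time: 25.57
ee_pos: [0.297, -0.5941, 0.1757]
tcp_rot: [[0.084, 0.996, -0.002], [0.996, -0.084, -0.0], [-0.001, -0.002, -1.0]]
ft_force: [0.2, 1.0, 0.5]
gripper_width: 0.07
grip_force: 0.0
```

```bash
python3 - <<'E'
from fit import *
from station import optics,sensors
for n in('top','side'): np.savez(n+'7.npz',**optics.capture(n))
t,s=cams('7')
a=cv2.resize(s['image'][95:200,310:475,::-1],(440,280),interpolation=cv2.INTER_CUBIC)
b=cv2.resize(t['image'][140:245,345:480,::-1],(360,280),interpolation=cv2.INTER_CUBIC)
d=cv2.resize(t['image'][130:250,200:480,::-1],(660,283),interpolation=cv2.INTER_CUBIC);d=np.hstack([d,np.zeros((283,140,3),np.uint8)])
cv2.imwrite('pics/m7.png',np.vstack([np.hstack([a,b]),d]))
E
```

```text
(no output)
```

View pics/m7.png

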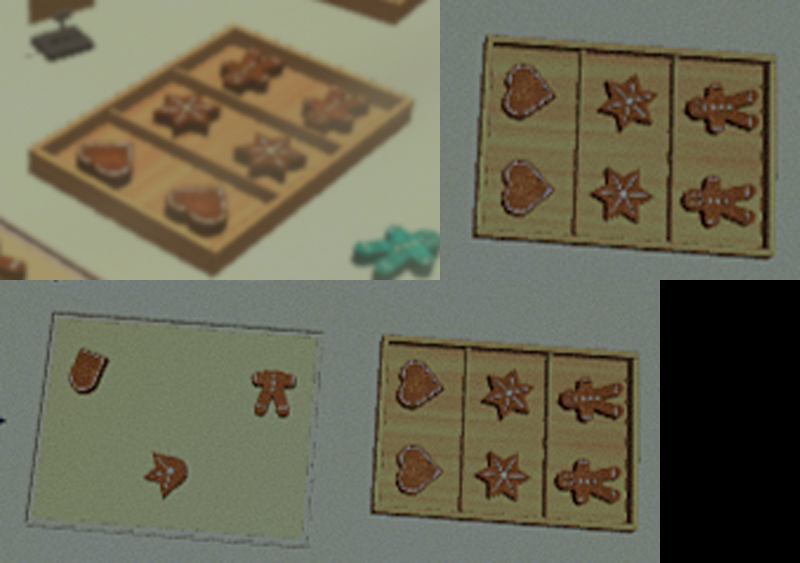

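All three whole pieces lie flat in their sections, at right-panel (526,188), (623,195) and (718,200). The tray's own pieces look undisturbed, and the broken ones are still on the sheet.

```bash
python3 -c "
from station import job
print(job.hand_in())"
```

```text
the job is handed in; nothing more can be done
None
```

The job is handed in at about 26 s: the whole star, heart and man lie flat, icing up, in their own tray sections, and the broken three are still on the sheet; the one slip was a first heart grip that pressed on its top with about 26 N, with no visible damage.

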